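# Draw the hopper's slide gate and catch the spacers

### The arm

A 6-joint arm with a two-finger parallel gripper is mounted at the origin on the work surface. World frame = base frame: x ahead of the robot, y to its left, z up, the work surface at z = 0. Lengths are in mm, angles in rad, forces in N, time in s.
With the tool pointing down it reaches from about 425 to 950 mm from the base axis. Payload 3.5 kg.
Tool frame: the origin (TCP) lies on the centre line of the jaws, within the pads' length; the fingertips stand 11 mm ahead of it and the grasp point (between the pads) lies 8 mm behind it; x points along the fingers, y is the direction in which the jaws open and shut, and the axes are right-handed (so a half turn about x gives the same grasp; the last joint's range is limited). The gripper opens to 85 mm and grips with 20 to 120 N. Pads are 22 mm wide; open, the fingers measure 114 mm over their backs; the gripper's body (76 mm by 85 mm) begins 54 mm behind the grasp point. The pads swing forward as they close: fully open they stand 13 mm farther back than shut.
Start: joints at [-1.402, 0.286, 1.577, -0, 1.279, -0.15], TCP at [211.587, -640.966, 242.325] pointing down, gripper open.
Joint ranges: [-2.77, 2.77], [-0.9, 2.22], [0.21, 2.48], [-1.53, 4.67], [0.24, 2.81], [-2.84, 2.84]. Speed limits (rad/s): [2.79, 2.79, 3.14, 3.14, 3.14, 3.14].

### API

Orientations are given as a rotation vector (axis times angle).
In Python, from station import manip gives the robot as it stands. Calls block until the motion is done:
- manip.move_pose(position, orientation): joint-space move of the TCP to a pose.
- manip.movel(position, v=150, rotation=None, contact_N=None): straight line of the TCP; rotation=None keeps the orientation; v is the mean speed in mm/s. With contact_N (N) it stops when the force on the tool has changed by that much, and returns True; else False.
- manip.movej(angles): joint-space move.
- manip.ungrasp() and manip.grasp(newtons=None): open the fingers fully, or close them until they stop; newtons is the grip in N (None keeps the last).
- manip.wait(seconds).
- manip.inverse_kinematics(position, orientation): joint angles nearest the present ones, or None.
- manip.read_camera(name): name is "scene" or "top" or "wrist"; returns (picture, depth): 384x512x3 uint8, red, green, blue; 384x512 float32, mm along the optical axis (not along the pixel's ray), 0 where there is no reading.
- manip.camera_info(name): a dict with "mtx" (3x3 intrinsics, pixels), "dist" ([k1, k2, p1, p2, k3] as OpenCV has them; the pictures are not rectified), "origin" and "attitude" of the camera in the world; the wrist camera has in their place "T_tool_cam" (4x4, takes a point from camera to tool coordinates, whose origin is the TCP and whose axes are the tool frame's). Camera axes: x right, y up, looking along -z (the intrinsics and any distortion apply to the point x, -y, -z); pixel columns grow to the right and rows downward; lengths in mm; the calibration is good to about 2 mm. A picture is of the moment at which its call begins: read the wrist's pose just before it. camera_info takes no time and is no camera call.
A pose or a line that the arm cannot do raises manip.MotionError and nothing moves.
- manip.close_job(): hands the job in, once; it reports no verdict.
Trained networks look in the newest picture that a camera, given by its name, has taken for a name from the list of things; names that differ only in an ending like _2 or _b are one class to them, and where a whole thing is asked for, a point or a joint stands for the part that bears it (a point fixed in the world has none). Each returns a list of dicts, best first, with "p" (0 to 1); they miss things now and then, are a little off and sometimes report something else, mostly with a low value. They report only what shows in the picture. A call takes as long as a camera call.
- manip.regions_of(camera, thing): "mask" (384x512 bool, what is visible of it) and "uv" ([column, row] in pixels, amid what is visible of it).
- manip.tip_of(camera, thing): "uv" ([column, row] in pixels: a listed point, or the origin of a listed thing).
Readings, each from a call of its own:
- manip.read_t(): time.
- manip.read_joint_pos(): joint angles.
- manip.read_qd(): joint speeds.
- manip.read_effort(): joint torques, N m.
- manip.read_position(): TCP position.
- manip.read_eef_rot(): TCP orientation.
- manip.read_ft_force(): force on the tool from outside, world axes, zero at the start.
- manip.read_moment(): the same for the moment, N m.
- manip.read_width(): opening from 0.0 (shut) to 1.0 (fully open).
Only numpy, scipy, OpenCV 4.12 (cv2) and the standard library are available. Lean on these libraries where they do the work, as an engineer would, in place of code of your own. Each camera call takes 0.05 s, during which the arm holds its last target.

### The job

Put the empty catch tray on the table under the mouth of the hopper's chute, grip end pointing away from the hopper, and let go of it. Then take the slide gate's grip and draw the gate all the way out until you feel it press against its hidden end stop, firmly but without wrenching it, and let go, so that the gate stays open and all three spacers end in the tray. Leave the other things on the bench alone.

Things in the scene. Friction and masses are not known exactly. Their poses are not given: they have to be found in the camera images.
- hopper: A grey sheet-metal bench hopper, about 275 mm tall, fixed to the table. Origin on the table top straight below the gate; z up, -x downhill along its chute, y across it. The chute (45 mm wide outside, 37 mm inside, sides 34 mm high) slopes 30 degrees; its floor is 85 mm above the table at the gate. The 150 mm wide foot begins at x = +0.02; the table under the mouth is free.
- mouth (a point): Lower end of the chute's floor, at the open mouth, 35 mm downhill of the hopper's origin and 65 mm above the table; the floor is 4 mm thick. Axes as the hopper's.
- bin_lip (a point): Middle of the top edge of the bin's front wall (130 mm wide), about 272 mm above the table. This wall leans over the gate, parallel to the gate's direction and 54 mm uphill of it, so a tool pointing straight down at the gate's grip strikes it: lean the tool 20 to 45 degrees from vertical, its body away from the bin, towards the mouth side. Axes as the hopper's.
- gate_slide (a joint): How far the slide gate is drawn, in m; 0 = shut. It slides square to the chute floor: up, leaning 30 degrees to the downhill side, along (-0.5, 0, 0.866) in the hopper's frame. It drags with about 4 N and stays where it is left. Its end stop, rubber-faced and out of sight in the housing behind it, ends the travel anywhere from 40 to 62 mm: it differs each time and can only be felt.
- gate: The slide gate: a 4 mm steel blade, 36 mm wide, across the chute, with a black plastic grip block on its top. Origin on the chute floor line at the gate, 85 mm above the hopper's origin when shut; axes as the hopper's.  Its hidden end stop gives about 1 mm for each 4 N; a press of some 10 N is plenty.
- gate_grip (a point): Centre of the gate's black grip block: 30 mm wide across the chute (hopper y; pinch it across this width), 16 mm thick along the chute, 36 mm long along the gate's direction. The gate's guides end 28 mm below this point along the gate, and a 24 mm wide housing stands close behind it on the bin side. Axes as the hopper's (z vertical).
- drop (a point): A point on the table under the chute's mouth, 85 mm downhill (hopper -x) of the hopper's origin: the tray's middle belongs here, because the spacers fly some 40 mm past the mouth.
- tray: A grey plastic catch tray, 130 (x) x 90 (y) x 35 mm, 4 mm walls, 0.16 kg, open on top, with a solid upright grip block at the middle of its -x end: 16 (x) x 26 (y) mm, 78 mm tall from the tray's foot, centred at x = -0.080 (grip it above the rim). Origin at the middle of the tray's underside. Its grip end should point away from the hopper (tray x along hopper x).
- spacer0_center (a point): Centre of a steel spacer, a plain round bar 14 mm across and 34 mm long, 40 g; the three lie across the chute, one behind another, held back by the gate.
- spacer1_center (a point): Centre of a steel spacer, a plain round bar 14 mm across and 34 mm long, 40 g; the three lie across the chute, one behind another, held back by the gate.
- spacer2_center (a point): Centre of a steel spacer, a plain round bar 14 mm across and 34 mm long, 40 g; the three lie across the chute, one behind another, held back by the gate.
- spacer0: The same spacer; its origin turns with it, so use its centre.
- spacer1: The same spacer; its origin turns with it, so use its centre.
- spacer2: The same spacer; its origin turns with it, so use its centre.
- multimeter: Bystander, to be left where it is: a yellow-cased meter lying flat, 90 x 180 x 40 mm. Origin at its underside.
- phone: Bystander, to be left where it is: a phone lying flat, 75 x 155 x 9 mm. Origin at its underside.
- memory: Bystander, to be left where it is: a memory module lying flat, 31 x 133 x 8 mm. Origin at its underside.
- drive: Bystander, to be left where it is: a flat metal drive, 70 x 100 x 7 mm. Origin at its underside.
- heatsink: Bystander, to be left where it is: a small finned aluminium heat sink, 40 x 40 x 25 mm. Origin at its underside.
- jar: Bystander, to be left where it is: a capped jar, 60 mm across, 65 mm high. Origin at its underside.
- driver: Bystander, to be left where it is: a screwdriver lying flat, 170 mm long. Origin at its underside.

How it is judged:
By the outcome, as a careful person would: the job done as asked, in the order asked, and still so for the second after the job is handed in, with the robot touching nothing.
It also fails if it takes over 67 s, if anything falls off the work surface, if the arm or the gripper's body presses on something with over 40 N, if the wrist force passes 120 N, or if a joint passes its speed limit or range.

## Working session

There is one attempt and no reset: what is moved stays moved. The work goes in short steps, each a Python script; the robot and the scene stay as the last script left them, time stands still between calls to the robot, and variables do not carry over. Pictures are saved under pics/ and viewed, and the job is handed in when it is done.

```bash
ls; mkdir -p pics; cat > h.py <<'E'
from station import manip
import numpy as np, cv2
from scipy.spatial.transform import Rotation as R
def save(n,f):
    p,d=manip.read_camera(n); cv2.imwrite(f,cv2.cvtColor(p,cv2.COLOR_RGB2BGR)); return p,d
E
python3 - <<'E'
from h import *
for n in("scene","top"):
    p,d=save(n,f"pics/{n}0.png"); i=manip.camera_info(n); print(n,i)
    np.save(f"{n}_d.npy",d)
    for t in("hopper","mouth","bin_lip","gate_grip","drop","tray","gate"):
        print(t,[(np.round(x["uv"],1),round(x["p"],2)) for x in manip.tip_of(n,t)[:2]])
print(manip.read_t(),manip.read_ft_force(),manip.read_eef_rot())
E
```

```text
pics
scene {'mtx': array([[402.94565948,   0.        , 247.60740479],
       [  0.        , 402.94565948, 191.08728129],
       [  0.        ,   0.        ,   1.        ]]), 'dist': array([0.02632282, 0.        , 0.        , 0.        , 0.        ]), 'origin': array([1420.18425278,  141.65190148,  843.88804316]), 'attitude': array([0.69657343, 0.74325781, 1.54604476])}
hopper [(array([255.4, 242. ]), 0.61)]
mouth [(array([243.4, 223.8]), 0.77), (array([129.3, 275.6]), 0.58)]
bin_lip [(array([241.3, 165.1]), 0.62)]
gate_grip [(array([244.6, 196.7]), 0.7)]
drop []
tray [(array([138.9, 206.9]), 0.78)]
gate [(array([256.8, 220.6]), 0.47)]
top {'mtx': array([[435.46372527,   0.        , 257.74497581],
       [  0.        , 435.46372527, 187.88533267],
       [  0.        ,   0.        ,   1.        ]]), 'dist': array([0.01603399, 0.        , 0.        , 0.        , 0.        ]), 'origin': array([ 504.62832779,   68.49705741, 1396.86112784]), 'attitude': array([ 0.03612169, -0.06102873, -1.55184549])}
hopper [(array([241.8, 194.1]), 0.83)]
mouth []
bin_lip [(array([254.6, 187.6]), 0.74)]
gate_grip []
drop []
tray [(array([358. , 225.7]), 0.6), (array([290.3, 254.3]), 0.52)]
gate [(array([259., 185.]), 0.4)]
0.8 [-0.5447149  -0.49161894 -0.39666192] [ 2.04917227  0.32939909 -2.04918045]
```

View pics/scene0.png

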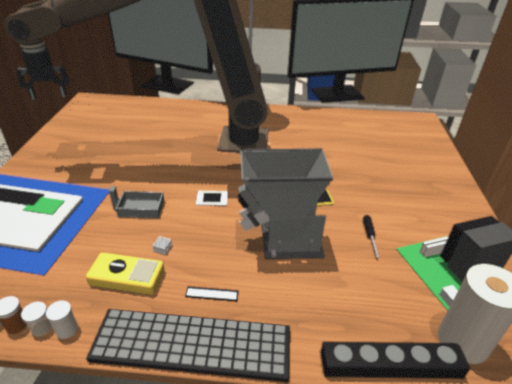

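View pics/top0.png

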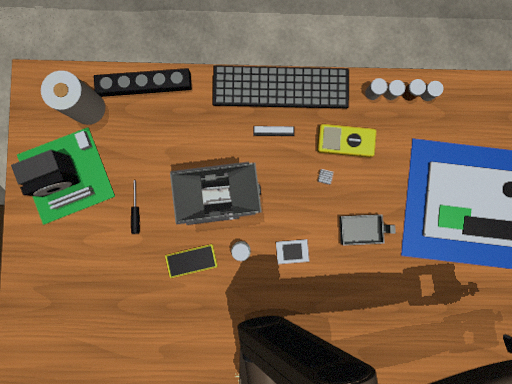

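The hopper is at about (215,192) in the top view and its chute points image-right, towards world -y. The tray is at (360,229) with its grip at (390,229), so the grip already points away from the hopper. Next I'll compute positions and crop in on both.

```bash
cat >> h.py <<'E'
def cloud(n,d,Twc=None):
    i=manip.camera_info(n)
    v,u=np.mgrid[0:384,0:512]
    pts=np.stack([u.ravel(),v.ravel()],1).astype(np.float64)
    q=cv2.undistortPoints(pts[:,None],i["mtx"],i["dist"])[:,0]
    z=d.ravel(); P=np.stack([q[:,0]*z,-q[:,1]*z,-z],1)
    if Twc is None: Rm=R.from_rotvec(i["attitude"]).as_matrix(); o=i["origin"]
    else: Rm=Twc[:3,:3]; o=Twc[:3,3]
    W=P@Rm.T+o; W[z==0]=np.nan
    return W.reshape(384,512,3)
def wristT():
    T=np.eye(4);T[:3,:3]=R.from_rotvec(manip.read_eef_rot()).as_matrix();T[:3,3]=manip.read_position()
    return T@manip.camera_info("wrist")["T_tool_cam"]
def proj(n,X,Twc=None):
    i=manip.camera_info(n)
    if Twc is None: Rm=R.from_rotvec(i["attitude"]).as_matrix(); o=i["origin"]
    else: Rm=Twc[:3,:3]; o=Twc[:3,3]
    P=(np.atleast_2d(X)-o)@Rm; P=P*[1,-1,-1]
    return cv2.projectPoints(P,np.zeros(3),np.zeros(3),i["mtx"],i["dist"])[0][:,0]
E
python3 - <<'E'
from h import *
S=cloud("scene",np.load("scene_d.npy"));T=cloud("top",np.load("top_d.npy"))
for nm,C,r in(("top tray",T,(200,260,325,405)),("scene tray",S,(175,230,105,170))):
    c=C[r[0]:r[1],r[2]:r[3]].reshape(-1,3); 
    for lo,hi in((15,45),(60,95)):
        m=c[(c[:,2]>lo)&(c[:,2]<hi)]; print(nm,lo,len(m),m.min(0).round(),m.max(0).round(),np.median(m,0).round(1), cv2.minAreaRect(m[:,:2].astype(np.float32)))
print("table z",np.nanmedian(T[280:300,100:200,2]),np.nanmedian(S[250:270,50:60,2]),np.nanmedian(S[200:210,170:190,2]))
c=T[150:230,160:275].reshape(-1,3); m=c[c[:,2]>250];print("bin",len(m),m.max(0).round(),cv2.minAreaRect(m[:,:2].astype(np.float32)))
for C in(T,S):
  for t in("top",): pass
for nm,C,pts in(("top",T,{"lip":(254.6,187.6),"hop":(241.8,194)}),("scene",S,{"mouth":(243,224),"lip":(241,165),"grip":(244.6,196.7),"hop":(255,242)})):
  for k,(u,v) in pts.items(): print(nm,k,C[int(v),int(u)].round())
im=cv2.imread("pics/scene0.png")[135:270,220:345];cv2.imwrite("pics/c1.png",cv2.resize(im,None,fx=4.5,fy=4.4,interpolation=3))
E
```

```text
top tray 15 303 [ 419. -355.   15.] [ 515. -213.   44.] [ 467.9 -298.1   33.8] ((467.17645263671875, -284.69732666015625), (90.03961944580078, 139.90614318847656), 3.793051242828369)
top tray 60 61 [ 460. -367.   64.] [ 485. -351.   83.] [ 472.6 -357.6   76.6] ((472.740234375, -359.3370666503906), (24.26374626159668, 15.745173454284668), 2.899484634399414)
scene tray 15 581 [ 413. -367.   15.] [ 519. -212.   44.] [ 481.3 -290.4   27.2] ((467.2445983886719, -291.14483642578125), (98.27423095703125, 153.74757385253906), 4.529905796051025)
scene tray 60 56 [ 458. -366.   60.] [ 487. -351.   80.] [ 477.8 -357.2   73.4] ((472.2201232910156, -358.7284240722656), (28.75702667236328, 15.11038589477539), 4.082688331604004)
table z 0.4092630105697026 1.9398477424211933 -1.5517115447260608
bin 1255 [644. 279. 281.] ((562.4417724609375, 161.33004760742188), (137.9058837890625, 222.72988891601562), 8.131998062133789)
top lip [577.  61. 265.]
top hop [561.  96. 201.]
scene mouth [599.  61.  88.]
scene lip [582.  53. 272.]
scene grip [589.  62. 178.]
scene hop [577.  95.  -0.]
```

View pics/c1.png

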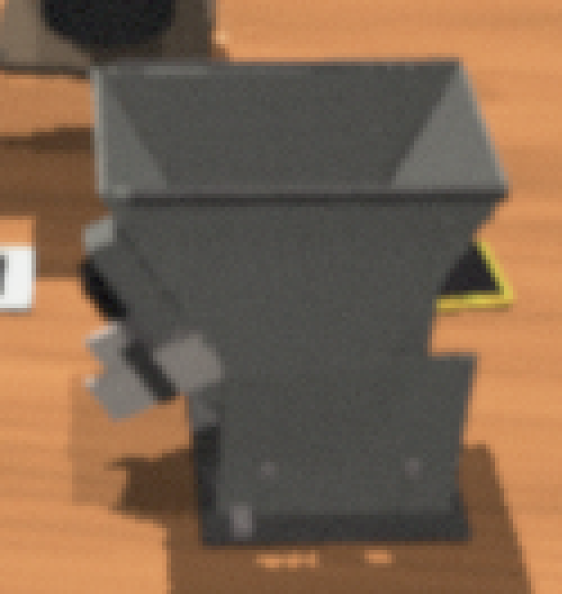

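The crop shows the gate grip as the black block at about pixel (243,197) of the scene image, with the grey chute below it pointing left. Next I'll take a wrist view of it from the mouth side.

```bash
cat >> h.py <<'E'
def hrot(yaw,lean,flip=False):
    hx=np.array([np.cos(yaw),np.sin(yaw),0]);hy=np.array([-hx[1],hx[0],0])
    x=np.sin(lean)*hx-np.cos(lean)*np.array([0,0,1.]); y=-hy if flip else hy
    return R.from_matrix(np.stack([x,y,np.cross(x,y)],1)).as_rotvec()
E
python3 - <<'E'
from h import *
print(manip.camera_info("wrist")["T_tool_cam"].round(3),manip.camera_info("wrist")["mtx"][0,0])
yaw=np.radians(98)
for f in(0,1):
  for lean in(20,30,40,45):
    print(f,lean,[ (None if (q:=manip.inverse_kinematics(p,hrot(yaw,np.radians(lean),f))) is None else q.round(2)) for p in([580,45,180],[585,15,240],[600,-90,320])])
  print([ (None if (q:=manip.inverse_kinematics(p,hrot(np.radians(93.5),0,f))) is None else q.round(2)) for p in([472,-359,60],[472,-359,160],[590,-100,150])])
E
```

```text
[[-0.0000e+00  2.6900e-01 -9.6300e-01 -1.3059e+02]
 [ 1.0000e+00 -0.0000e+00 -0.0000e+00  9.7000e-02]
 [-0.0000e+00 -9.6300e-01 -2.6900e-01 -6.8639e+01]
 [ 0.0000e+00  0.0000e+00  0.0000e+00  1.0000e+00]] 304.0119180054997
0 20 [array([-0.23,  0.18,  1.85,  0.34,  1.26,  2.64]), array([-0.28,  0.14,  1.78,  0.32,  1.38,  2.64]), array([-0.43,  0.16,  1.61,  0.29,  1.57,  2.54])]
0 30 [array([-0.29,  0.22,  1.84,  0.48,  1.35,  2.54]), array([-0.34,  0.18,  1.77,  0.46,  1.46,  2.55]), array([-0.48,  0.2 ,  1.59,  0.42,  1.66,  2.49])]
0 40 [array([-0.34,  0.27,  1.83,  0.61,  1.44,  2.45]), array([-0.38,  0.22,  1.76,  0.59,  1.56,  2.49]), array([-0.52,  0.25,  1.58,  0.54,  1.76,  2.46])]
0 45 [array([-0.36,  0.3 ,  1.82,  0.67,  1.49,  2.42]), array([-0.41,  0.25,  1.76,  0.65,  1.6 ,  2.46]), array([-0.54,  0.28,  1.57,  0.6 ,  1.81,  2.45])]
[array([-0.82,  0.32,  1.9 , -0.  ,  0.92,  2.26]), array([-0.82,  0.19,  1.85, -0.  ,  1.1 ,  2.26]), array([-0.34,  0.21,  1.84, -0.  ,  1.09,  2.74])]
1 20 [array([-0.23,  0.18,  1.85,  0.34,  1.26, -0.5 ]), array([-0.28,  0.14,  1.78,  0.32,  1.38, -0.51]), array([-0.43,  0.16,  1.61,  0.29,  1.57, -0.6 ])]
1 30 [array([-0.29,  0.22,  1.84,  0.48,  1.35, -0.6 ]), array([-0.34,  0.18,  1.77,  0.46,  1.46, -0.59]), array([-0.48,  0.2 ,  1.59,  0.42,  1.66, -0.65])]
1 40 [array([-0.34,  0.27,  1.83,  0.61,  1.44, -0.69]), array([-0.38,  0.22,  1.76,  0.59,  1.56, -0.66]), array([-0.52,  0.25,  1.58,  0.54,  1.76, -0.68])]
1 45 [array([-0.36,  0.3 ,  1.82,  0.67,  1.49, -0.72]), array([-0.41,  0.25,  1.76,  0.65,  1.6 , -0.68]), array([-0.54,  0.28,  1.57,  0.6 ,  1.81, -0.69])]
[array([-0.82,  0.32,  1.9 , -0.  ,  0.92, -0.88]), array([-0.82,  0.19,  1.85, -0.  ,  1.1 , -0.88]), array([-0.34,  0.21,  1.84, -0.  ,  1.09, -0.4 ])]
```

```bash
cat > look.py <<'E'
from h import *
import sys
def look(f,names):
    T=wristT(); p,d=manip.read_camera("wrist"); cv2.imwrite(f+".png",cv2.cvtColor(p,cv2.COLOR_RGB2BGR)); np.savez(f+".npz",T=T,d=d)
    W=cloud("wrist",d,T)
    for n in names:
        for r in manip.tip_of("wrist",n)[:2]:
            u,v=r["uv"]; print(n,np.round(r["uv"],1),round(r["p"],2),W[int(round(v)),int(round(u))].round(1))
    print("t",manip.read_t()); return W
E
python3 - <<'E'
from look import *
manip.move_pose([590,-100,260],hrot(np.radians(98),np.radians(35)))
look("pics/w1",["gate_grip","mouth","bin_lip","drop","gate","hopper"])
E
```

```text
gate_grip [250.1 238.8] 0.68 [576.4  43.2 161.1]
gate_grip [251.7 162.1] 0.46 [ 5.699e+02  8.860e+01 -3.000e-01]
drop [248.7 179.9] 0.31 [570.4 121.2   6.9]
gate [248.3 211. ] 0.8 [573.8  93.3  87.9]
gate [417.7  87.1] 0.43 [391.  -69.7   5.1]
hopper [248. 164.] 0.91 [575.3  94.3  -1. ]
t 3.4917
```

View pics/w1.png

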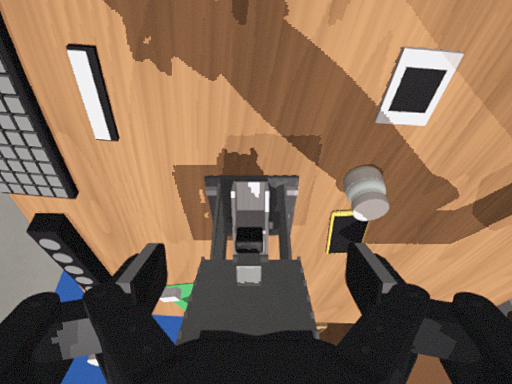

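The wrist view shows the chute at about (250,205), the black gate grip at (249,238), the grey housing at (248,272) and the bin wall below that. I'll fit the hopper pose from this cloud and from the top cloud.

```bash
python3 - <<'E'
from h import *
z=np.load("pics/w1.npz"); W=cloud("wrist",z["d"],z["T"])
# bin wall plane
def plane(c):
    m=c.mean(0);u,s,v=np.linalg.svd(c-m);n=v[2];return m,n,s[2]/len(c)**.5
a=W[290:325,205:290].reshape(-1,3);a=a[~np.isnan(a[:,0])];m,n,s=plane(a);print("wall",m.round(1),n.round(3),s,np.degrees(np.arctan2(n[1],n[0])))
c=W[180:285,205:300].reshape(-1,3)
for lo,hi in((-5,8),(60,75),(75,90),(90,105),(105,120),(140,155),(155,170),(170,200)):
    q=c[(c[:,2]>lo)&(c[:,2]<hi)];print(lo,hi,len(q),q.min(0).round(),q.max(0).round(),np.median(q,0).round(1)) if len(q) else 0
im=cv2.imread("pics/w1.png")[165:290,190:310];cv2.imwrite("pics/c2.png",cv2.resize(im,None,fx=4.8,fy=4.8,interpolation=3))
for v in range(180,285,4): print(v,W[v,249].round(1),W[v,240].round(1),W[v,258].round(1))
E
```

```text
wall [574.1  81.1 219.5] [ 0.124 -0.853 -0.507] 0.5512803792992286 -81.70858875804326
-5 8 2508 [426. 110.  -3.] [640. 411.   8.] [520.7 215.7   0.8]
60 75 680 [498.  54.  60.] [619. 279.  75.] [575.1  74.4  69. ]
75 90 659 [500.  45.  75.] [619. 250.  90.] [573.9  91.6  80.9]
90 105 527 [506.  43.  90.] [619. 222. 105.] [575.3  87.6  97.8]
105 120 535 [508.  62. 105.] [619. 190. 120.] [572.9  80.8 112.5]
140 155 763 [503.  46. 140.] [625. 134. 155.] [571.5 115.9 147.6]
155 170 993 [506.  41. 155.] [623. 125. 170.] [575.3 106.  163.7]
170 200 1483 [510.  44. 170.] [622. 117. 200.] [575.2  94.4 182.1]
180 [570.4 121.2   6.9] [584.5 121.3   8.6] [556.5 118.3   7.7]
184 [576.5  63.3  66.6] [587.9  67.4  64.4] [564.8  62.5  65.8]
188 [575.7  69.1  68.4] [587.4  70.8  68.4] [564.   67.7  68.2]
192 [575.1  73.8  71.3] [586.8  75.7  71.1] [563.3  73.2  70.4]
196 [574.5  78.7  74. ] [586.2  81.1  73.4] [562.7  77.3  73.8]
200 [573.9  83.3  77.1] [585.6  85.9  76.3] [561.7  83.7  75.5]
204 [nan nan nan] [585.   91.1  79. ] [561.3  87.   79.6]
208 [572.5  93.7  82.5] [584.5  95.4  82.5] [560.5
[... 529 characters left out ...]
 [577.2  44.  166.8] [586.4  46.4 166.1] [567.9  43.1 166.5]
248 [576.6  49.4 168.4] [585.9  51.2 168.2] [567.3  47.3 168.8]
252 [576.1  53.1 171.1] [585.4  55.2 170.7] [566.5  52.6 170.6]
256 [575.9  53.8 175.4] [585.2  55.5 175.2] [566.4  53.3 175. ]
260 [576.1  51.2 181.4] [585.3  52.4 181.5] [567.2  48.4 182.2]
264 [576.6  46.7 188.2] [585.5  48.  188.2] [567.7  44.8 188.5]
268 [576.3  48.1 191.9] [585.3  49.5 191.8] [567.5  46.4 192.1]
272 [575.8  52.4 194.2] [584.8  53.7 194.2] [567.   49.6 194.9]
276 [575.3  55.9 196.9] [584.2  59.2 196. ] [566.4  53.7 197.3]
280 [574.6  61.3 198.8] [583.9  61.  199.6] [565.6  59.5 199. ]
284 [574.2  64.  202. ] [583.3  65.6 201.9] [565.1  62.9 201.9]
```

View pics/c2.png

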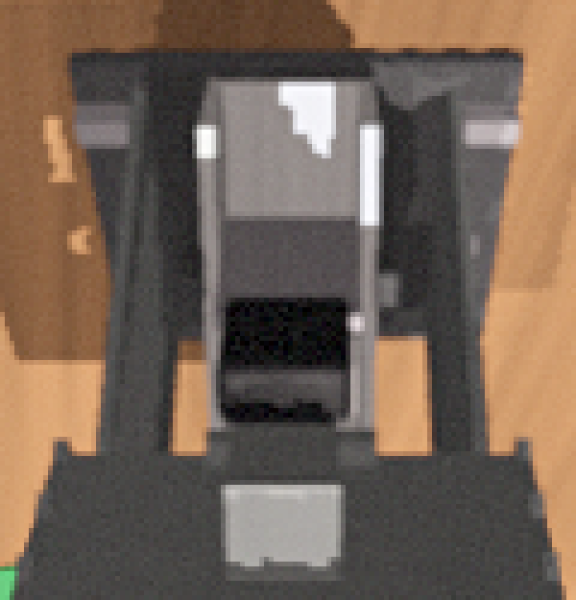

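```bash
cat >> h.py <<'E'
YAW=np.radians(98.2); HO=np.array([569.7,97.3,0])
def hp(x,y,z): return HO+np.array([np.cos(YAW)*x-np.sin(YAW)*y,np.sin(YAW)*x+np.cos(YAW)*y,z])
E
python3 - <<'E'
from look import *
r=hrot(np.radians(93.7),0)
manip.move_pose([472.5,-359,180],r)
W=look("pics/w2",["tray"])
c=W.reshape(-1,3); m=c[(c[:,2]>68)&(c[:,2]<90)&(abs(c[:,0]-472)<40)&(abs(c[:,1]+359)<40)]
print(len(m)); 
if len(m): print(np.median(m,0),cv2.minAreaRect(m[:,:2].astype(np.float32)))
E
```

```text
tray [258.6 243.3] 0.62 [ 465.5 -286.1    3.1]
t 4.7167
668
[ 470.70398116 -362.4742574    76.79264955] ((470.41790771484375, -361.4753723144531), (25.877717971801758, 15.385283470153809), 3.5416839122772217)
```

View pics/w2.png

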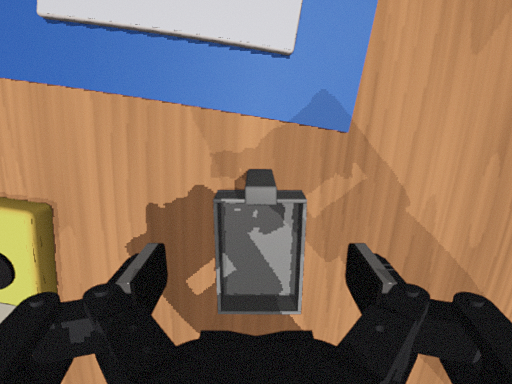

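The tray is at about (260,250) in the wrist image with its grip at (261,186), empty. The measured grip centre is about (471,-361). I'll grasp it and place it.

```bash
python3 - <<'E'
from look import *
r=hrot(np.radians(93.7),0)
manip.move_pose([471,-360.5,110],r)
print(manip.movel([471,-360.5,53],v=100,contact_N=8))
manip.grasp(40); print(manip.read_width())
p=manip.read_position()
manip.movel([p[0],p[1],p[2]+18],v=80)
print("w",manip.read_width(),manip.read_ft_force(),p)
T=hp(-165,0,p[2]+18); r2=hrot(YAW,0)
manip.movel(T,v=150,rotation=r2)
print(manip.read_position(),T,manip.read_width(),manip.read_t())
save("scene","pics/s2.png")
print(manip.movel(T-[0,0,21],v=40,contact_N=5),manip.read_position())
E
```

```text
False
0.29817676198980186
w 0.30168350410564343 [-0.48925496  0.72780269 -0.64970275] [ 471.234427   -360.831809     53.44616732]
[593.11628794 -66.56550768  71.4378457 ] [593.23377406 -66.0130781   71.44616732] 0.29759101043665215 9.05
True [593.16955667 -66.2024645   53.28131174]
```

View pics/s2.png

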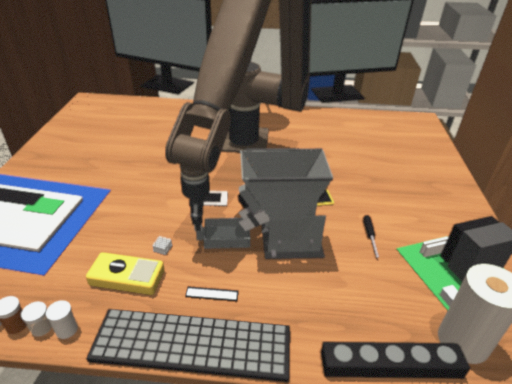

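The scene view shows the tray at (230,235), under the chute mouth and held by the gripper, and the bystanders are undisturbed. I'll release it and check.

```bash
python3 - <<'E'
from look import *
manip.ungrasp()
p=manip.read_position()
manip.movel(p+[0,0,70],v=150)
lean=np.radians(35)
manip.move_pose(hp(-190,0,270),hrot(YAW,lean))
W=look("pics/w3",["tray","gate_grip"])
c=W.reshape(-1,3)
m=c[(c[:,2]>66)&(c[:,2]<90)&(abs(c[:,0]-593)<40)&(abs(c[:,1]+66)<40)]
print(len(m),m.mean(0),cv2.minAreaRect(m[:,:2].astype(np.float32)), hp(-165,0,78))
a=hp(-40.2,0,154.7)
print(proj("wrist",np.array([a,hp(-85,0,0),hp(-35,0,65),hp(-35,22.5,65),hp(-35,-22.5,65)]),wristT()).round(1))
for off in (130,60,0):
  pass
E
```

```text
tray [251.9 109. ] 0.74 [586.5   8.1   2.8]
gate_grip [254.6 230.3] 0.88 [577.6  43.4 163.2]
t 11.6
528 [593.80000283 -69.5624974   75.32161029] ((593.3300170898438, -67.51905822753906), (24.835296630859375, 16.620969772338867), 8.19296646118164) [593.23377406 -66.0130781   78.        ]
[[254.6 229.6]
 [254.5 110. ]
 [254.6 172.7]
 [272.1 172.7]
 [237.1 172.8]]
```

View pics/w3.png

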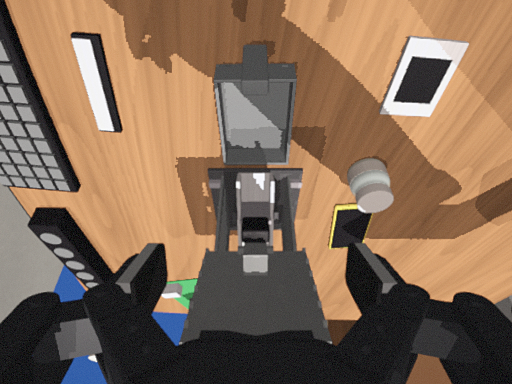

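The tray sits under the mouth at (255,115), empty, aligned to 98.2° and about 1–2 mm downhill of target. Before approaching the gate I'll check that the open fingers clear the side struts.

```bash
python3 - <<'E'
from h import *
for f in("w1","w3"):
    z=np.load(f"pics/{f}.npz"); W=cloud("wrist",z["d"],z["T"]).reshape(-1,3)-HO
    X=W[:,0]*np.cos(YAW)+W[:,1]*np.sin(YAW);Y=-W[:,0]*np.sin(YAW)+W[:,1]*np.cos(YAW);Z=W[:,2]
    for lo in range(100,260,15):
        s=(Z>lo)&(Z<lo+15)&(abs(Y)>26)&(abs(Y)<65)&(abs(X)<80)
        c=(Z>lo)&(Z<lo+15)&(abs(Y)<26)&(abs(X)<80)
        print(f,lo,s.sum(),np.percentile(X[s],[1,50]).round() if s.any() else 0,"ctr",np.percentile(X[c],[1,50]).round() if c.any() else 0)
E
```

```text
w1 100 157 [-24.  32.] ctr [-41. -19.]
w1 115 147 [-30.  30.] ctr [-32. -23.]
w1 130 211 [-16.  27.] ctr [-45. -26.]
w1 145 476 [17. 21.] ctr [-54. -45.]
w1 160 534 [ 9. 13.] ctr [-55. -47.]
w1 175 615 [-0.  5.] ctr [-52.   1.]
w1 190 700 [-8. -4.] ctr [-52.  -8.]
w1 205 794 [-18. -13.] ctr [-17. -12.]
w1 220 947 [-26. -22.] ctr [-26. -22.]
w1 235 936 [-34. -29.] ctr [-34. -30.]
w1 250 260 [-42. -38.] ctr [-37. -34.]
w3 100 155 [-24.  33.] ctr [-41. -20.]
w3 115 151 [-30.  30.] ctr [-31. -22.]
w3 130 200 [-20.  27.] ctr [-44. -21.]
w3 145 452 [17. 21.] ctr [-53. -46.]
w3 160 530 [ 8. 13.] ctr [-56. -47.]
w3 175 608 [-0.  4.] ctr [-52.   0.]
w3 190 657 [-9. -4.] ctr [-52. -33.]
w3 205 797 [-17. -13.] ctr [-17. -13.]
w3 220 919 [-27. -22.] ctr [-26. -21.]
w3 235 1057 [-35. -30.] ctr [-35. -30.]
w3 250 937 [-43. -38.] ctr [-42. -37.]
```

```bash
python3 - <<'E'
from look import *
L=np.radians(42); r=hrot(YAW,L)
g=hp(-.5,0,.866)-HO; d=R.from_rotvec(r).as_matrix()[:,0]
c=hp(-40.2,0,154.7)+3*g
tgt=c+8*d
f0=manip.read_ft_force()
manip.move_pose(tgt-100*d,r)
print(manip.movel(tgt,v=80,contact_N=6),manip.read_position()-tgt)
f1=manip.read_ft_force()
save("scene","pics/s3.png");save("wrist","pics/w4.png")
manip.grasp(50)
print(manip.read_width(),f0.round(1),f1.round(1),manip.read_ft_force().round(1),(manip.read_position()-tgt).round(1),manip.read_t())
E
```

```text
False [ 0.44115161 -0.37648202  0.5081289 ]
0.33991423363700574 [-0.1 -0.1 -0.5] [ 0.3 -0.1  0.5] [ 0.1  0.2 -0.7] [ 0.1 -0.1  0. ] 14.125
```

View pics/w4.png

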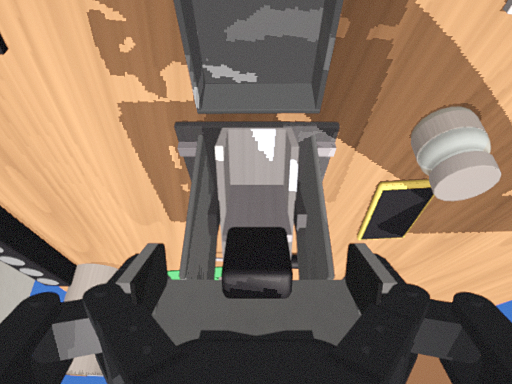

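View pics/s3.png

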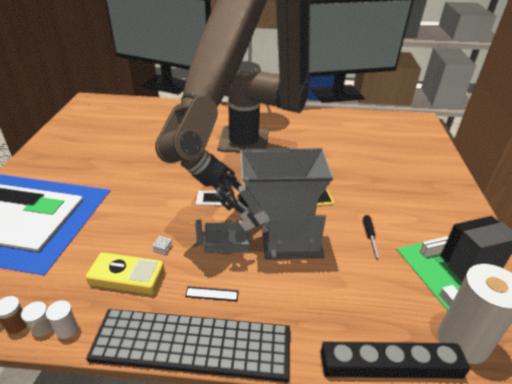

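The grip block at (257,262) is centred between the fingers. The closed width of about 29 mm matches the 30 mm grip, and there is no preload. I'll draw the gate.

```bash
python3 - <<'E'
from look import *
g=hp(-.5,0,.866)-HO; p0=manip.read_position()
F=lambda: (manip.read_ft_force()@g).round(2)
print("start",F())
print(manip.movel(p0+30*g,v=40,contact_N=15),F(),(manip.read_position()-p0)@g)
print(manip.movel(p0+70*g,v=15,contact_N=13),F(),(manip.read_position()-p0)@g)
for i in range(3):
    manip.wait(.1);print(F(),((manip.read_position()-p0)@g).round(2),manip.read_ft_force().round(1),manip.read_width())
np.save("p0.npy",p0)
save("scene","pics/s4.png");save("wrist","pics/w5.png");print(manip.read_t())
E
```

```text
start -0.68
False 1.58 30.885573786058067
True -1.64 59.6039148163767
-0.39 59.28 [2.1 1.7 0.3] 0.34187020501027865
0.18 59.18 [2.3 2.  1.2] 0.34118756601366723
1.08 59.04 [2.9 1.5 1.9] 0.34492055704280944
17.3
```

View pics/w5.png

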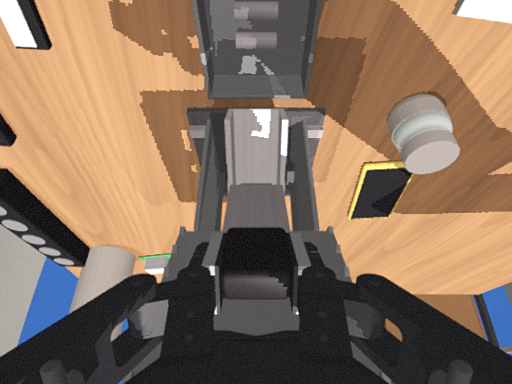

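Spacers are visible in the tray at (257,40) and (257,10). The draw stopped at 59.6 mm with the force relaxed, so I'll feel again to confirm it is the stop and get a definite press.

```bash
python3 - <<'E'
from look import *
g=hp(-.5,0,.866)-HO; p0=np.load("p0.npy")
F=lambda: (manip.read_ft_force()@g).round(2)
s=(manip.read_position()-p0)@g
print(s,F())
for k in range(1,9):
    hit=manip.movel(p0+(s+0.75*k)*g,v=8,contact_N=10)
    f=F(); x=(manip.read_position()-p0)@g; print(k,hit,f,x.round(2),manip.read_width())
    if hit or f<-13: break
print(manip.read_t())
E
```

```text
58.96411384851717 0.56
1 False -4.24 58.96 0.34609446796046356
2 False -3.65 59.34 0.34416710036505466
3 False -6.39 59.74 0.3434680773303863
4 False -8.11 60.07 0.344681402820516
5 False -8.59 60.41 0.3429330074646161
6 False -10.45 60.79 0.34389334348001144
7 False -12.25 61.12 0.3410199702812318
8 False -12.36 61.45 0.34029226162057996
19.4167
```

```bash
python3 - <<'E'
from look import *
g=hp(-.5,0,.866)-HO; p0=np.load("p0.npy")
F=lambda: (manip.read_ft_force()@g).round(2)
for t in (65.6,66.3,67.0):
    manip.movel(p0+t*g,v=8); f=F(); print(t,f,((manip.read_position()-p0)@g).round(2))
    if f<-14.5: break
manip.wait(.3); print(F(),((manip.read_position()-p0)@g).round(2))
q=manip.read_position(); 
manip.ungrasp(); 
d=R.from_rotvec(manip.read_eef_rot()).as_matrix()[:,0]
print(manip.movel(manip.read_position()-90*d,v=120,contact_N=8))
manip.move_pose(hp(-190,0,270),hrot(YAW,np.radians(35)))
W=look("pics/w6",["spacer0_center","gate_grip","tray"])
print([ (r["uv"],r["p"]) for r in manip.regions_of("wrist","spacer0")])
save("scene","pics/s6.png")
a=hp(-40.2,0,154.7);print(proj("wrist",np.array([a+s*g for s in(0,40,59)]),wristT()).round(1))
print(manip.read_t(),manip.read_ft_force())
E
```

```text
65.6 -14.55 61.76
-14.79 61.73
False
spacer0_center [102.6  85.1] 0.19 [771.6  -4.3   7.6]
gate_grip [256.  257.1] 0.91 [581.7  13.9 212.1]
tray [255.7 109.8] 0.8 [583.2   4.3  11.9]
t 22.0083
[([256.8, 129.6], 0.66), ([255.3, 112.7], 0.64)]
[[255.8 228.4]
 [255.8 247.2]
 [255.8 257.8]]
22.1083 [0.18325108 0.05079948 0.18280044]
```

View pics/w6.png

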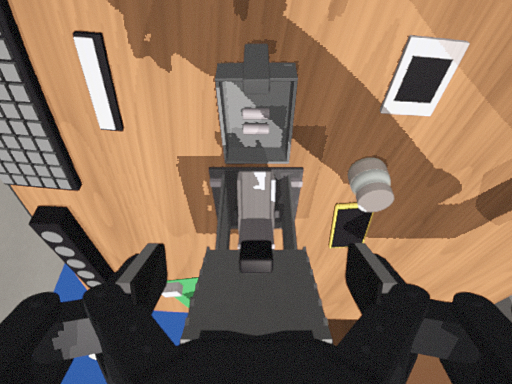

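View pics/s6.png

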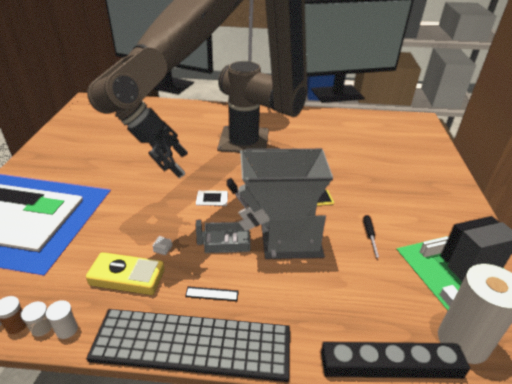

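The gate is open, with its grip at (256,257), which matches about 59 mm of travel. Only two spacers clearly show, at (255,113) and (257,130), so I need to find the third.

```bash
python3 - <<'E'
from h import *
a=cv2.imread("pics/w6.png")[35:290,190:320];b=cv2.imread("pics/s6.png")[200:265,185:275]
a=cv2.resize(a,None,fx=2.3,fy=2.3,interpolation=3);b=cv2.resize(b,(480,346),interpolation=3)
o=np.zeros((590,790,3),np.uint8);o[:a.shape[0],:a.shape[1]]=a;o[:346,310:]=b
cv2.imwrite("pics/c6.png",o)
manip.move_pose(hp(-190,0,250),hrot(YAW,0))
from look import look
W=look("pics/w7",["tray"])
print([(np.round(r["uv"]),r["p"]) for r in manip.regions_of("wrist","spacer0")])
E
```

```text
tray [254.6 240.4] 0.71 [584.5   5.6  13.8]
t 22.7333
[(array([253., 242.]), 0.67), (array([256., 317.]), 0.57), (array([257., 259.]), 0.52)]
```

View pics/c6.png

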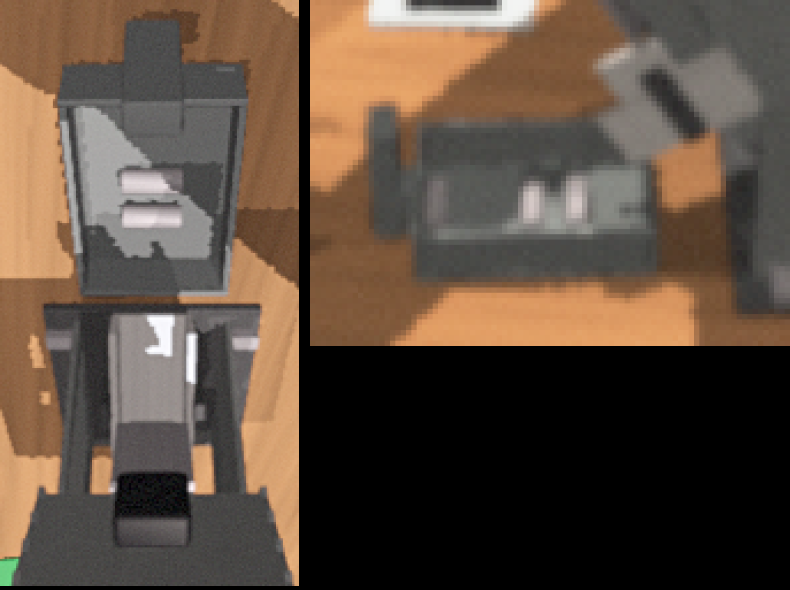

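View pics/w7.png

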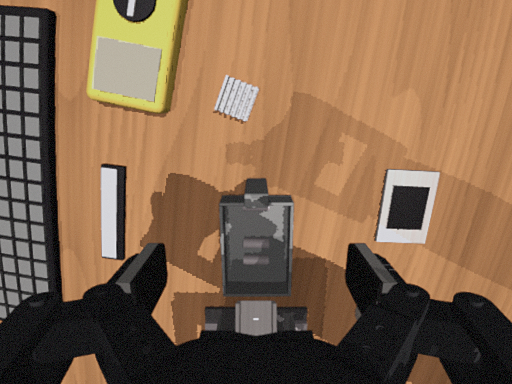

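The scene crop hints at a third spacer, in shadow at the tray's grip end, around (209,237) in the full image. I'll verify it with depth and a view from above.

```bash
python3 - <<'E'
from look import *
# camera above the grip end: unflipped cam lies 68 mm downhill and tilted uphill; go with higher, nearer pose
manip.move_pose(hp(-130,0,330),hrot(YAW,np.radians(-15)))
W=look("pics/w8",["tray"])
print([(np.round(r["uv"]),round(r["p"],2)) for r in manip.regions_of("wrist","spacer0")])
p,d=save("scene","pics/s8.png");S=cloud("scene",d)
print("scene",[(np.round(r["uv"]),round(r["p"],2)) for r in manip.regions_of("scene","spacer0")])
for C in(S,W):
    Q=C.reshape(-1,3)-HO
    X=Q[:,0]*np.cos(YAW)+Q[:,1]*np.sin(YAW);Y=-Q[:,0]*np.sin(YAW)+Q[:,1]*np.cos(YAW);Z=Q[:,2]
    for x in range(-148,-22,6):
        m=(X>x)&(X<x+6)&(abs(Y)<12)&(Z<55);print(x,m.sum(),np.median(Z[m]).round(1) if m.any() else None,end=' | ')
    print()
b=cv2.imread("pics/s8.png")[200:265,185:275];cv2.imwrite("pics/c8.png",np.hstack([cv2.resize(b,(400,290),interpolation=3),cv2.resize(cv2.imread("pics/w8.png"),(387,290))]))
E
```

```text
Traceback (most recent call last):
station.MotionError: the arm cannot take that pose within its joint ranges
```

```bash
python3 - <<'E'
from look import *
manip.movel(manip.read_position()+[0,0,80],v=200)
manip.move_pose(hp(-175,0,330),hrot(YAW,0,True))
W=look("pics/w8",["tray"])
print([(np.round(r["uv"]),round(r["p"],2)) for r in manip.regions_of("wrist","spacer0")])
p,d=save("scene","pics/s8.png");S=cloud("scene",d)
print("scene",[(np.round(r["uv"]),round(r["p"],2)) for r in manip.regions_of("scene","spacer0")])
for C in(S,W):
    Q=C.reshape(-1,3)-HO
    X=Q[:,0]*np.cos(YAW)+Q[:,1]*np.sin(YAW);Y=-Q[:,0]*np.sin(YAW)+Q[:,1]*np.cos(YAW);Z=Q[:,2]
    for x in range(-148,-22,6):
        m=(X>x)&(X<x+6)&(abs(Y)<12)&(Z<55);print(x,m.sum(),np.median(Z[m]).round(1) if m.any() else None,end=' | ')
    print()
b=cv2.imread("pics/s8.png")[200:265,185:275];cv2.imwrite("pics/c8.png",np.hstack([cv2.resize(b,(400,290),interpolation=3),cv2.resize(cv2.imread("pics/w8.png"),(387,290))]))
E
```

```text
tray [255.4  94.1] 0.71 [581.   13.6  17. ]
tray [255.2 131.7] 0.31 [588.5 -38.4  15.9]
t 26.0667
[(array([255., 136.]), 0.48), (array([260.,  82.]), 0.39), (array([256.,  21.]), 0.25)]
scene [(array([224., 236.]), 0.42), (array([212., 240.]), 0.38), (array([236., 192.]), 0.22)]
-148 12 14.5 | -142 9 15.4 | -136 11 2.8 | -130 12 2.3 | -124 12 2.3 | -118 13 2.6 | -112 12 2.6 | -106 14 2.8 | -100 7 2.7 | -94 19 14.5 | -88 12 15.1 | -82 11 2.0 | -76 12 2.7 | -70 12 14.8 | -64 13 16.7 | -58 10 2.5 | -52 11 2.2 | -46 12 3.1 | -40 12 2.7 | -34 11 2.5 | -28 11 4.9 | 
-148 84 16.4 | -142 64 16.8 | -136 79 11.4 | -130 64 3.0 | -124 64 3.1 | -118 64 3.2 | -112 80 3.0 | -106 63 2.8 | -100 64 3.1 | -94 84 15.3 | -88 72 16.1 | -82 65 3.9 | -76 67 3.1 | -70 66 13.8 | -64 0 None | -58 0 None | -52 0 None | -46 0 None | -40 0 None | -34 0 None | -28 0 None |
```

View pics/c8.png

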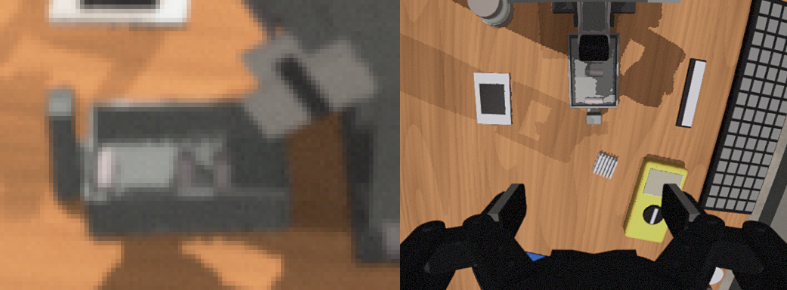

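View pics/w8.png

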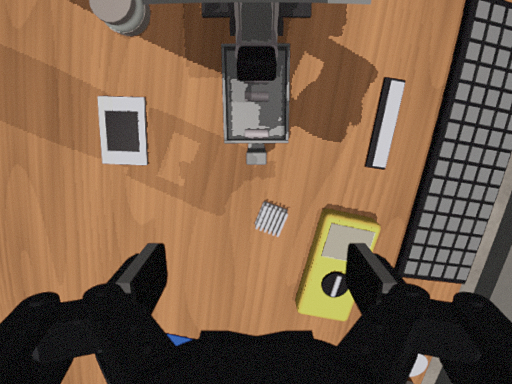

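Depth confirms three spacers lying in the tray, at hopper x of about -143, -91 and -67 mm and each about 14 mm proud of the floor. The tray is in place, the bystanders haven't moved and the arm is clear, so I'm handing in.

```bash
python3 -c "
from h import *
manip.wait(0.3);print(manip.read_t());manip.close_job()"
```

```text
26.5167
the job is handed in; nothing more can be done
```

The job is done and handed in at 26.5 s: the tray is under the chute mouth, the gate is fully open, and all three spacers are in the tray.

- **Tray:** I set it down at the drop point with its grip end away from the hopper and let go. The camera check put it about 1–2 mm downhill of the target, at the right angle.
- **Gate:** I pinched the grip and drew it up along its slide. The first draw stopped at about 59.6 mm, but the force then dropped to nearly zero, so that stop alone wasn't proof. I pressed again in small steps. The force climbed about 4 N per mm past about 59 mm, as the rubber stop should. I held about 14.8 N, roughly 10 N on the stop plus the gate's drag, then let go. Afterwards the grip still sat at about 59 mm.
- **Spacers:** The first two views showed only two of the three. A later view, with depth from two cameras, found all three in the tray at about 67, 91 and 143 mm downhill of the gate.
- **Bystanders:** None looked disturbed in the pictures, judged by eye only. The arm was clear of everything at the end.

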